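Crack the release valve and bring the cutting board out of the bench die press

ROBOT

A 6-joint arm with a two-finger parallel gripper is mounted at the origin on the work surface. World frame = base frame: x ahead of the robot, y to its left, z up, the work surface at z = 0. Lengths are in m, angles in rad, forces in N, time in s.
With the tool pointing down it reaches from about 0.35 to 0.85 m from the base axis. Payload 8.1 kg.
Tool frame: the origin (TCP) lies at the centre of the arm's flange, where the gripper is bolted on; the fingertips stand 186 mm ahead of it and the grasp point (between the pads) lies 167 mm ahead of it; z points along the fingers, y is the line along which they close (so a half turn about z gives the same grasp; the last joint's range is limited). The gripper opens to 93 mm and grips with 3 to 60 N. Pads are 15 mm wide; open, the fingers measure 128 mm over their backs; the gripper's body (75 mm by 188 mm) begins 65 mm behind the grasp point.
Start: joints at [-1.221, 0.13, 1.488, -0, 1.523, -0.085], TCP at [0.253, -0.544, 0.405] pointing down, gripper open.
Joint ranges: [-2.96, 2.96], [-0.89, 2.26], [0.02, 2.5], [-1.34, 4.48], [0, 2.73], [-2.66, 2.66]. Speed limits (rad/s): [2.39, 2.39, 2.79, 3.14, 3.14, 3.14].

INTERFACE

Orientations are given as a rotation vector (axis times angle).
In Python, from plant import robot gives the robot as it stands.
- The arm moves only by the tool apply_moves, never from a script. Its argument "series" is a list of rows, each a list of 2 entries, a list of its own where there are three numbers: the shift along the tool's x, y, z in mm, then the turn, a rotation vector about the tool's x, y, z in rad. A call has 1 to 12 rows; each row shifts and turns the commanded pose from where the row before left it, along the tool's axes as they then stand; what a row does not reach is not made up. A row lasts 1/12 s, in which the tool goes at most 41.7 mm and 7.16 degrees, less where a joint would pass 70% of its speed; a pose out of reach is approached as far as the arm can. A call is refused whole if a number of a shift passes 41.7 or a number of a turn 0.125, either way. A call with a gripper value outside its range is refused whole. "claw" is the opening, from 0 (shut) to 1 (fully open), set as the call begins (left out, the last holds). The fingers move at their own pace and stop on an object; "newtons" is the grip in N (left out, the last holds). Time passes only in rows, so rows that do not move let the fingers close. It gives the time, the measured TCP pose, the force, the opening and the grip force at its end, in the units of the state.
- robot.read_state(): the state, without advancing time (a new reading comes with each control period).
- robot.read_camera(name): name is "scene" or "top"; returns (picture, depth): 400x640x3 uint8, blue, green, red; 400x640 float32, m along the optical axis (not along the pixel's ray), 0 where there is no reading.
- robot.calibration(name): a dict with "fx", "fy", "cx", "cy" (pixels), "extrinsics" (4x4, takes a point from world to camera coordinates). Camera axes: x right, y down, z forward; pixel columns grow to the right and rows downward; lengths in m; the calibration is good to about 2 mm. A picture is of the moment at which its call begins. calibration takes no time and is no camera call.
- robot.close_job(): hands the job in; it is judged then, once.
The state is a dict: "t": time; "q": joint angles; "dq": joint speeds; "joint_torque": joint torques, N m; "tool_pos": TCP position; "orientation": TCP orientation; "force": force on the tool from outside, world axes, zero at the start; "wrist_torque": the same for the moment, N m; "opening": finger opening in m; "gripper_force": force on a finger pad.
Only numpy, scipy, OpenCV 4.12 (cv2) and the standard library are available. Lean on these libraries where they do the work, as an engineer would, in place of code of your own. Each camera call takes 0.05 s, during which the arm holds its last target. There are 200 camera calls.

TASK

The cut is done and the platen of the hydraulic bench press is still up: crack the red-knobbed release lever on its pump open a fraction of a turn, counter-clockwise seen from above, so that the platen sinks slowly (never faster than 2 cm a second), and shut the valve again, snugly but without forcing it, with the platen's top level with the outfeed ledge. Then draw the white cutting board by its black knob gently across onto the ledge until it lies flat and straight against the stop bar, with the steel die still in its place on the board. Let go of everything, leave the valve shut and the platen level, and do not disturb the other things on the bench.

Things in the scene. Friction and masses are not known exactly. Their poses are not given: they have to be found in the camera images.
- press: Bench hydraulic die press, fixed: dark green base plate 280 (x) x 485 (y) x 16 mm, two steel columns 26 mm thick at x = +-118 mm, y = 0 of its frame, a cylinder with the ram between them. Origin: on the bench, below the middle of the platen; x and y along the plate's short and long sides, z up. The outfeed ledge is on its +y side, the pump on its -y side.
- head_middle (a point): Middle of the underside (205 mm above the bench) of the press's fixed maroon head plate over the platen: 300 (x) x 160 (y) mm, top at 235 mm, nuts and rib up to 257 mm. Axes as the press's.
- pump_top (a point): Middle of the top (70 mm above the bench) of the green pump block, 120 (x) x 80 (y) mm, at y = -165 mm of the press. On its +x half stand the pump piston and a slanting steel handle socket, up to 145 mm above the bench. Axes as the press's.
- ram (a joint): How far the aluminium platen has sunk, in m: 0 at the start (its top 162 mm above the bench), 0.055 at the bottom; it cannot be raised again. Shut, it holds. It begins to sink at a valve angle that depends on the load, not told, between 0.2 and 0.5 rad; beyond it the speed grows by about 10 mm/s per 0.1 rad. Turned back, it slows, and stops some 0.1 rad below that angle.
- valve (a joint): Release valve angle in rad: 0 shut on its seat (start), growing as the lever turns counter-clockwise seen from above, 1.3 at most. At 0 the lever points along the press's -x; opening swings its end towards the press's -y. Stiff (4 to 8 N at the knob), stays where left. The seat is springy: it gives from about 12 N at the knob; over about 20 N drives it below -0.06 rad, which spoils it.
- valve_axis (a point): Point on the release valve's vertical axis, at the height of the knob's middle (105 mm above the bench).
- valve_knob (a point): Middle of the upright red round knob (18 mm thick, 46 mm tall, top 125 mm and foot 79 mm above the bench) at the end of the steel release lever (round bar 10 mm thick, its top 84 mm above the bench), 95 mm from the valve's axis. The knob is fixed on the lever; it can be gripped from above or pushed sideways.
- platen_edge (a point): Point on the platen's top surface, in the middle of its +y edge (80 mm from the press's middle), the edge that faces the ledge.
- ledge: Steel outfeed ledge 200 mm wide (x), fixed on screw posts; its height varies. Origin: on its flat top, in the middle of the edge nearest the press, 28 mm from the platen's edge; y runs away from the press. A 20 mm lead-in lip falls 6 mm towards the press. Side rails 8 mm high at x = +-97 mm (6 mm thick); the black stop bar's near face is at y = 156 mm, 12 mm high.
- board: White cutting board 160 (x) x 150 (y) x 18 mm, 0.5 kg, loose on the platen, its y roughly the press's y. Origin: middle of its underside. A steel strap (30 mm wide, 5 mm thick, on its top) runs out over the ledge and carries the black pull knob; it passes over the stop bar. Home, with its +y edge on the stop bar, its origin is 81 mm along the ledge's y.
- board_knob (a point): Grip point on the black upright round pull knob (20 mm thick, 46 mm tall; the point is 24 mm above the strap and 22 mm below the knob's top), 165 mm along the board's y from its middle and 47 mm above the board's underside.
- die_centre (a point): Middle of the steel click die (pentagon outline 95 x 57 mm, 22 mm high, 0.22 kg) that stands loose on the board, about 3 mm below the head plate at the start.
- oval_die: Bystander: oval steel die, 80 x 56 x 22 mm, on the bench. Origin at its underside.
- spanner: Bystander: small wrench, 90 mm, lying on the press's base plate. Origin at its underside.
- mallet: Bystander: rubber mallet, 260 mm, on the bench. Origin at its underside.
- glue_tin: Bystander: tin with a yellow label, 80 mm wide, 100 mm tall. Origin at its underside.
- dye_jar: Bystander: amber jar, 56 mm wide, 75 mm tall. Origin at its underside.
- weight: Bystander: brass paper weight, 64 mm wide, 64 mm tall. Origin at its underside.
- edge_brush: Bystander: brush, 170 mm, on the bench. Origin at its underside.

How it is judged:
On the way, in this order (a step that is already met when the one before it is completed fails the run):
1. the valve is cracked open and the platen has begun to sink (value of joint ram above 0.005 m and value of joint valve above 0.08 rad), for 0.1 s.
2. the platen stands level with the ledge (within 6 mm) and the valve is shut (z of platen_edge in the frame of ledge between -0.006 and 0.006 m and value of joint valve below 0.03 rad and velocity of joint ram below 0.001 m/s), for 0.4 s.
At the end, for the whole second after the job is handed in: Board flat and at rest on the ledge: edge within 5 mm of the stop bar, within 20 mm of the middle line, straight within 4.5 degrees, die standing on it; platen still and within 7 mm of the ledge's height; valve shut (within 0.03 rad of its seat); everything released (z of platen_edge in the frame of ledge between -0.007 and 0.007 m and value of joint valve below 0.03 rad and velocity of joint ram below 0.001 m/s and y of board in the frame of ledge between 0.076 and 0.085 m and x of board in the frame of ledge between -0.02 and 0.02 m and z of board in the frame of ledge between -0.003 and 0.003 m and angle between the y axis of board and the y axis of ledge, either way round below 0.08 rad and angle between board's own z axis and vertical below 0.04 rad and linear speed of board below 0.01 m/s and z of die_centre in the frame of board between 0.024 and 0.034 m); the robot touches nothing.
It fails at once if the platen drops faster than 25 mm/s (velocity of joint ram above 0.025 m/s).
It fails at once if the valve is forced past its seat (more than 0.06 rad beyond shut) (value of joint valve below -0.06 rad).
It fails at once if the board is dragged or rammed against the ledge or its stop with more than 40 N (contact force between board and ledge above 40 N).
It fails at once if the die slides off the middle of the board (its middle more than 50 mm from the board's) or tips (horizontal distance between die_centre and board above 0.05 m or angle between die_centre's own z axis and vertical above 0.3 rad).
It fails at once if another thing on the bench is moved by more than 20 mm (distance of any of oval_die, spanner, mallet, glue_tin, dye_jar, weight, edge_brush from where it was at the start of the episode above 0.02 m).
It also fails if it takes over 72 s, if anything falls off the work surface, if the arm or the gripper's body presses on something with over 40 N, if the wrist force passes 120 N, or if a joint passes its speed limit or range.

## Working session

There is one attempt and no reset: what is moved stays moved. The work goes in short steps, Python scripts to look and compute and a tool call to move; the robot and the scene stay as the last step left them, time stands still between calls to the robot, and variables do not carry over. Pictures are saved under pics/ and viewed, at most 10 in all, crops included, and the job is handed in when it is done.

Besides the shell and the picture viewer there is one more tool, called after "Request:" as name(argument=value, ...), one argument or row to a line, values as JSON. apply_moves: Moves the arm, as the interface text tells. Its arguments: {"type":"object","properties":{"series":{"type":"array"},"claw":{"type":"number"},"newtons":{"type":"number"}},"required":["series"]}

```bash
mkdir -p pics; ls
cat > h.py <<'E'
import numpy as np, cv2
from plant import robot
def pts(name):
    im,d=robot.read_camera(name); c=robot.calibration(name)
    E=np.array(c["extrinsics"]); v,u=np.mgrid[:400,:640]
    P=np.stack([(u-c["cx"])/c["fx"]*d,(v-c["cy"])/c["fy"]*d,d],-1)
    W=(P-E[:3,3])@E[:3,:3]; W[d<=0]=np.nan
    return im,W
E
python3 - <<'E'
from h import *
for n in("scene","top"):
    im,W=pts(n); cv2.imwrite(f"pics/{n}0.png",im); np.save(n+"0.npy",W); np.save(n+"0im.npy",im)
    c=robot.calibration(n);E=np.array(c["extrinsics"]);print(n,c["fx"],-E[:3,:3].T@E[:3,3])
s=robot.read_state();print(s)
E
```

```text
pics
scene 400.2904941781996 [ 1.13595029 -0.52085895  0.95732788]
top 494.92240321674535 [ 0.30544522 -0.03349013  1.55351978]
{'t': 0.1, 'q': array([-1.22142176e+00,  1.31083255e-01,  1.48910445e+00,  3.69699427e-05,
        1.52301139e+00, -8.54265470e-02]), 'dq': array([ 0.00099239, -0.00084843, -0.00147998, -0.00101172,  0.00103002,
        0.00103142]), 'joint_torque': array([ 1.21348927e-03, -5.61341000e+01, -4.93094695e+01,  7.70786544e-02,
        2.91476317e-02, -9.77859031e-05]), 'tool_pos': array([ 0.25268521, -0.54398806,  0.40382974]), 'orientation': array([-3.06608491e+00, -6.77269419e-01,  2.74417869e-04]), 'force': array([-0.0191917 , -0.59689691,  0.44977148]), 'wrist_torque': array([-0.03715539,  0.01019849,  0.00778557]), 'gripper_force': 0.0, 'opening': 0.09286671134297256}
```

View pics/scene0.png

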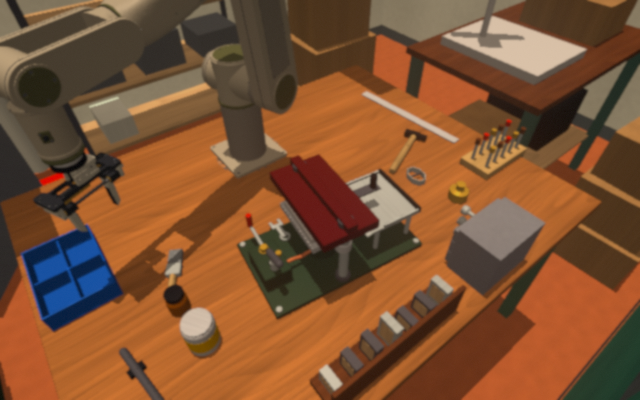

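View pics/top0.png

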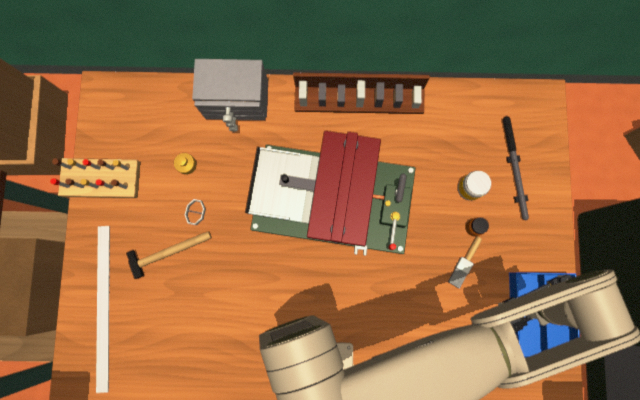

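The scene view shows the press mid-bench. In the top view the head plate is at (345,187), the red valve knob at (393,246) with its pivot near (396,216), the black pull knob at (285,181) and the ledge around (285,185). Press +y is image left, which is world +y.

Run:
```python
from h import *
im=np.load("top0im.npy");W=np.load("top0.npy")
hsv=cv2.cvtColor(im,cv2.COLOR_BGR2HSV)
box=np.zeros((400,640),bool);box[125:260,240:425]=1
def rep(n,m,h=None):
    m=m&box; 
    k,l,st,ce=cv2.connectedComponentsWithStats(m.astype(np.uint8))
    for i in range(1,k):
        if st[i,4]>=8:
            w=W[l==i]; print(n,ce[i].round(1),st[i,4],np.nanmedian(w,0).round(4),"zmax",np.nanpercentile(w[:,2],95).round(3))
z=W[...,2]
H,S,V=hsv[...,0],hsv[...,1],hsv[...,2]
red=((H<6)|(H>174))&(S>170)
rep("redknob",red&(V>130)&(np.mgrid[:400,:640][1]>383))
rep("head",((H<8)|(H>172))&(S>120)&(z>.19))
m=(box&(z>.215)&(z<.25)).astype(np.uint8);
c=max(cv2.findContours(m,0,1)[0],key=cv2.contourArea);r=cv2.minAreaRect(c);print("headrect px",r)
p=W[(m>0)];p=p[:,:2].astype(np.float32);rr=cv2.minAreaRect(p);print("head world",rr,np.nanmedian(W[m>0],0))
rep("knobblack",(V<70)&(z>.15)&(np.mgrid[:400,:640][1]<300))
rep("white",(S<50)&(V>150))
for a in range(265,320,6):print(a,[(int(1000*z[v,a])) for v in range(145,240,6)])
# ledge surface
g=np.mgrid[:400,:640]
lz=z[box&(g[1]<315)&(z>.06)&(z<.19)];print(np.histogram(lz,bins=np.arange(.06,.192,.004)))
m=(box&(z>.06)&(z<.2)&(g[1]<310)).astype(np.uint8);p=W[m>0][:,:2].astype(np.float32);print(cv2.minAreaRect(p))
# base plate
m=box&(z<.03)&(z>.008)
print("plate",cv2.minAreaRect(W[m][:,:2].astype(np.float32)))
im2=np.hstack([cv2.resize(im[120:260,240:340],None,fx=4,fy=4),cv2.resize(im[170:260,345:425],None,fx=5,fy=5)[:450]]) if 0 else cv2.resize(im[125:262,240:425],None,fx=4,fy=4)
cv2.imwrite("pics/crop1.png",im2)
```

```text
redknob [392.3 246.3] 29 [ 0.3959 -0.2127  0.1244] zmax 0.13
head [343.9 188.1] 6273 [ 0.5417 -0.068   0.2359] zmax 0.259
headrect px ((343.5848388671875, 187.7401123046875), (59.682456970214844, 109.32796478271484), 8.61564826965332)
head world ((0.5539050102233887, -0.021375268697738647), (0.2541557550430298, 0.3004724979400635), 82.28410339355469) [ 0.54411238 -0.06431006  0.23494332]
knobblack [284.9 178.8] 40 [0.5677 0.0933 0.2276] zmax 0.234
white [282.4 185. ] 3676 [0.5618 0.1135 0.1209] zmax 0.128
white [410.6 170. ] 25 [ 0.6429 -0.2842  0.0216] zmax 0.027
white [393.1 231.2] 70 [ 0.4429 -0.22    0.0833] zmax 0.087
white [254.9 225.5] 27 [0.4571 0.2013 0.0209] zmax 0.025
white [360.6 248.7] 59 [ 0.3942 -0.1288  0.0246] zmax 0.03
white [400.2 248.2] 31 [ 0.3965 -0.2499  0.0202] zmax 0.025
265 [20, 125, 120, 123, 118, 122, 124, 124, 117, 118, 120, 122, 22, 14, 19, -3]Traceback (most recent call last):
  File "<stdin>", line 21, in <module>
ValueError: cannot convert float NaN to integer
```

Run:
```python
from h import *
im=np.load("top0im.npy");W=np.load("top0.npy");z=W[...,2]
g=np.mgrid[:400,:640];box=np.zeros((400,640),bool);box[125:260,240:425]=1
def rect(n,m):
    k,l,st,_=cv2.connectedComponentsWithStats(cv2.morphologyEx((m&box).astype(np.uint8),cv2.MORPH_OPEN,np.ones((3,3))))
    i=1+np.argmax(st[1:,4]);w=W[l==i];w=w[~np.isnan(w[:,0])]
    (c,s,a)=cv2.minAreaRect(w[:,:2].astype(np.float32));print(n,np.round(c,4),np.round(s,4),round(a,2),"z",np.median(w[:,2]).round(4),len(w))
rect("head",(z>.222)&(z<.28)&(g[1]>305))
rect("ledge",(z>.10)&(z<.145)&(g[1]<318))
rect("plate+",(z>.008)&(z<.3))
hsv=cv2.cvtColor(im,cv2.COLOR_BGR2HSV)
rect("strap",(z>.165)&(z<.21)&(g[1]<318))
rect("knob",(z>.212)&(g[1]<300))
rect("lever",(z>.075)&(z<.095)&(g[1]>383)&(g[0]>215)&(hsv[...,1]<80))
for u in range(246,320,3):
    s=z[165:210,u];print(u,np.nanmedian(W[190:212,u],0).round(4))
m=(z>.11)&(z<.13)&(g[1]<300)&box; print("flat",np.nanmedian(z[m]))
rect("redtop",(z>.11)&(z<.14)&(g[1]>385)&(g[1]<400)&(g[0]>238))
cv2.imwrite("pics/crop1.png",cv2.resize(im[125:262,240:425],None,fx=4,fy=4))
# scene red knob ray
c=robot.calibration("scene");E=np.array(c["extrinsics"]);s=np.load("scene0im.npy")
hs=cv2.cvtColor(s,cv2.COLOR_BGR2HSV);m=((hs[...,0]<6)|(hs[...,0]>174))&(hs[...,1]>170)&(hs[...,2]>90);m[:,:235]=0;m[:,262:]=0;m[:205]=0;m[240:]=0
ys,xs=np.where(m);print(xs.mean(),ys.mean(),len(xs))
d=np.array([(xs.mean()-c["cx"])/c["fx"],(ys.mean()-c["cy"])/c["fy"],1]);o=-E[:3,:3].T@E[:3,3];d=E[:3,:3].T@d
print("red scene @z=.105",o+d*(.105-o[2])/d[2])
```

```text
head [ 0.5477 -0.068 ] [0.1601 0.3003] 82.19 z 0.2359 6432
ledge [0.5726 0.1115] [0.1869 0.2015] 82.17 z 0.1212 3912
plate+ [ 0.5457 -0.0375] [0.4895 0.3126] 82.17 z 0.1251 15376
strap [0.5676 0.064 ] [0.1008 0.0301] 82.52 z 0.1851 323
knob [0.5713 0.0957] [0.0178 0.0169] 3.45 z 0.23 45
lever [ 0.4312 -0.2184] [0.0087 0.0424] 87.23 z 0.0831 48
246 [0.5389 0.2359 0.0041]
249 [0.5189 0.2047 0.1322]
252 [0.5217 0.1977 0.1203]
255 [0.5205 0.1891 0.12  ]
258 [0.5221 0.1801 0.1213]
261 [0.5218 0.1712 0.1212]
264 [0.5218 0.1626 0.1206]
267 [0.5222 0.1538 0.121 ]
270 [0.5227 0.1449 0.1212]
273 [0.5223 0.1361 0.1201]
276 [0.5227 0.1275 0.1206]
279 [0.523  0.1188 0.1212]
282 [0.5227 0.1097 0.1195]
285 [0.5233 0.1009 0.121 ]
288 [0.5228 0.0921 0.1218]
291 [0.5235 0.0835 0.1201]
294 [0.5239 0.0747 0.1209]
297 [0.524  0.0659 0.1222]
300 [0.5243 0.0571 0.1214]
303 [0.5234 0.0484 0.1208]
306 [0.5244 0.0396 0.1206]
309 [0.525  0.0308 0.1184]
312 [0.507  0.0175 0.233 ]
315 [0.5071 0.0094 0.236 ]
318 [0.5075 0.0013 0.2355]
flat 0.12121500251048063
redtop [ 0.3963 -0.2128] [0.0152 0.0117] 87.75 z 0.1245 28
248.47368421052633 218.89473684210526 38
red scene @z=.105 [ 0.39331707 -0.21425531  0.105     ]
```

View pics/crop1.png

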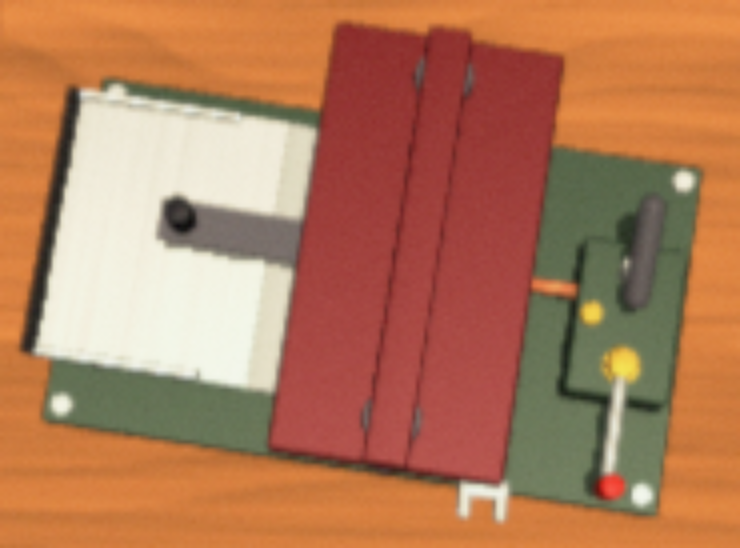

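The ledge top measures 0.121 m, so the platen must sink about 41 mm. The press sits at (0.5477, -0.068) with a yaw of -7.85°. The red knob is at (0.396, -0.2135), which is press (-131, -165) mm as the geometry requires.

I'll grip both knobs with the fingers closing along press x. That keeps the gripper body clear of the head.

Request:
apply_moves(
  series=[
    [[0, 0, 0], [0, 0, -0.125]],
    [[0, 0, 0], [0, 0, -0.125]],
    [[0, 0, 0], [0, 0, -0.125]],
    [[0, 0, 0], [0, 0, -0.125]],
    [[0, 0, 0], [0, 0, -0.125]],
    [[0, 0, 0], [0, 0, -0.125]],
    [[0, 0, 0], [0, 0, -0.125]],
    [[0, 0, 0], [0, 0, -0.125]],
    [[0, 0, 0], [0, 0, 0]],
  ],
  claw=0.6,
  newtons=40,
)

```text
t: 0.85
tool_pos: [0.2527, -0.5441, 0.4041]
orientation: [-2.36, -2.072, -0.001]
force: [0.2, 0.1, 0.7]
opening: 0.056
gripper_force: 0.0
```

```bash
cat >> h.py <<'E'
from scipy.spatial.transform import Rotation as Ro
O=np.array([.5477,-.068,0]);YAW=np.radians(-7.85);RP=Ro.from_euler("z",YAW).as_matrix()
def st(target=None):
    s=robot.read_state();R=Ro.from_rotvec(s["orientation"]).as_matrix();p=s["tool_pos"]
    print("t",round(s["t"],2),"tcp",p.round(4),"press",(RP.T@(p-O)*1000).round(1),"tool y deg",np.degrees(np.arctan2(R[1,1],R[0,1])).round(2),"x in press",(RP.T@R).round(3)[:,0],"zaxis",R[:,2].round(3))
    print("F press",(RP.T@s["force"]).round(2),"open",round(s["opening"],4),"grip",round(s["gripper_force"],2),"q6",s["q"][5].round(2))
    if target is not None: print("tool-shift mm",(R.T@(np.array(target)-p)*1000).round(1))
E
python3 -c "
from h import *
st([.396,-.2135,.385])"
```

```text
t 0.85 tcp [ 0.2527 -0.5441  0.4041] press [-227.2 -511.9  404.1] tool y deg -7.44 x in press [-0.007  1.     0.001] zaxis [-0.     0.001 -1.   ]
F press [0.17 0.09 0.7 ] open 0.056 grip 0.0 q6 -1.09
tool-shift mm [346.3  99.3  19.4]
```

Request:
apply_moves(
  series=[
    [[34.6, 9.9, 1.9], [0, 0, 0]],
    [[34.6, 9.9, 1.9], [0, 0, 0]],
    [[34.6, 9.9, 1.9], [0, 0, 0]],
    [[34.6, 9.9, 1.9], [0, 0, 0]],
    [[34.6, 9.9, 1.9], [0, 0, 0]],
    [[34.6, 9.9, 1.9], [0, 0, 0]],
    [[34.6, 9.9, 1.9], [0, 0, 0]],
    [[34.6, 9.9, 1.9], [0, 0, 0]],
    [[34.6, 9.9, 1.9], [0, 0, 0]],
    [[34.6, 9.9, 1.9], [0, 0, 0]],
    [[0, 0, 0], [0, 0, 0]],
    [[0, 0, 0], [0, 0, 0]],
  ],
)

```text
t: 1.85
tool_pos: [0.3983, -0.2132, 0.3855]
orientation: [-2.367, -2.065, 0.0]
force: [-0.1, -0.8, -1.3]
opening: 0.0557
gripper_force: 0.0
```

```bash
python3 -c "
from h import *
st([.396,-.2135,.275])
im,W=pts('scene');cv2.imwrite('pics/s1.png',cv2.resize(im[100:300,170:400],None,fx=3,fy=3))
im,W=pts('top');b=W[170:190,278:292].reshape(-1,3);k=b[(b[:,2]>.19)];print(len(k),np.nanmedian(k,0))"
```

```text
t 1.85 tcp [ 0.3983 -0.2132  0.3855] press [-128.2 -164.2  385.5] tool y deg -7.78 x in press [-0.001  1.     0.   ] zaxis [-0.  0. -1.]
F press [ 0.02 -0.77 -1.32] open 0.0557 grip 0.0 q6 -0.47
tool-shift mm [ -0.7  -2.2 110.5]
60 [0.56962923 0.09466298 0.22844471]
```

View pics/s1.png

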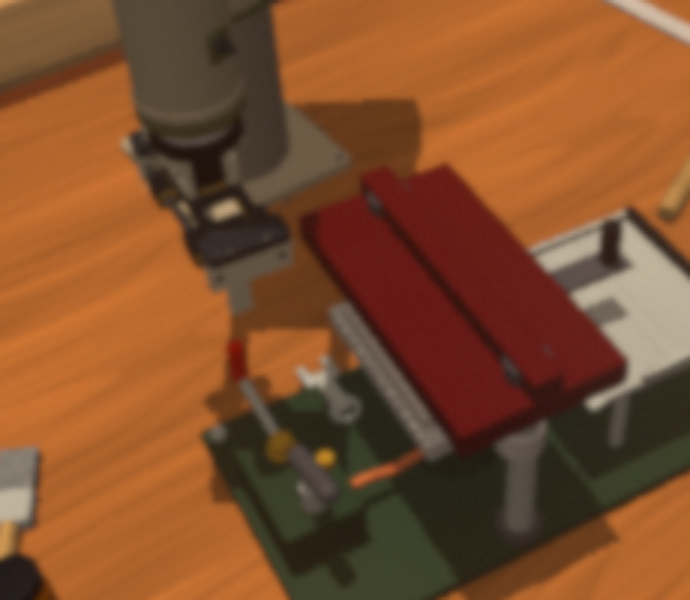

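The crop shows the gripper right above the red knob at (237,360), clear of the head plate, so I'll descend and grip it.

Request:
apply_moves(
  series=[
    [[-0.4, -1, 15], [0, 0, 0]],
    [[-0.3, -1, 15], [0, 0, 0]],
    [[0, 0, 15], [0, 0, 0]],
    [[0, 0, 15], [0, 0, 0]],
    [[0, 0, 15], [0, 0, 0]],
    [[0, 0, 15], [0, 0, 0]],
    [[0, 0, 12], [0, 0, 0]],
    [[0, 0, 8], [0, 0, 0]],
    [[0, 0, 0], [0, 0, 0]],
  ],
)

```text
t: 2.7
tool_pos: [0.3947, -0.2156, 0.2738]
orientation: [-2.367, -2.061, 0.001]
force: [0.5, 1.2, -0.2]
opening: 0.0556
gripper_force: 0.0
```

Request:
apply_moves(
  series=[
    [[0, 0, 0], [0, 0, 0]],
    [[0, 0, 0], [0, 0, 0]],
    [[0, 0, 0], [0, 0, 0]],
    [[0, 0, 0], [0, 0, 0]],
    [[0, 0, 0], [0, 0, 0]],
    [[0, 0, 0], [0, 0, 0]],
  ],
  claw=0,
  newtons=40,
)

```text
t: 3.2
tool_pos: [0.3958, -0.2152, 0.2761]
orientation: [2.367, 2.065, 0.0]
force: [-0.4, 0.3, -0.3]
opening: 0.0204
gripper_force: 0.0
```

```bash
python3 -c "
from h import *
st()"
```

```text
t 3.2 tcp [ 0.3958 -0.2152  0.2761] press [-130.3 -166.6  276.1] tool y deg -7.78 x in press [-0.001  1.    -0.   ] zaxis [ 0.001 -0.    -1.   ]
F press [-0.42  0.23 -0.33] open 0.0204 grip 0.0 q6 -0.48
```

Request:
apply_moves(
  series=[
    [[0, 0, 0], [0, 0, 0]],
    [[0, 0, 0], [0, 0, 0]],
    [[0, 0, 0], [0, 0, 0]],
    [[-4.75, 0.12, 0], [0, 0, -0.05]],
    [[-4.75, 0.12, 0], [0, 0, -0.05]],
    [[-4.75, 0.12, 0], [0, 0, -0.05]],
    [[-4.75, 0.12, 0], [0, 0, -0.05]],
    [[0, 0, 0], [0, 0, 0]],
    [[0, 0, 0], [0, 0, 0]],
  ],
)

```text
t: 3.95
tool_pos: [0.3949, -0.2346, 0.276]
orientation: [2.149, 2.291, -0.001]
force: [-4.2, -1.9, 5.2]
opening: 0.0176
gripper_force: 40.0
```

```bash
cat >> h.py <<'E'
def kz(show=None):
    im,W=pts('top');z=W[...,2];m=np.zeros((400,640),bool);m[120:215,230:308]=1
    k=cv2.connectedComponentsWithStats((m&(z>.155)&(cv2.cvtColor(im,cv2.COLOR_BGR2HSV)[...,2]<75)).astype(np.uint8))
    w=W[m&(z>.155)];zs=np.sort(w[:,2]);top=w[w[:,2]>np.percentile(w[:,2],90)-.012] if len(w) else w
    s=W[172:212,290:308].reshape(-1,3);s=s[s[:,2]>.135]
    print("knob top z",np.nanmedian(top,0).round(4),len(top),"strap z",np.nanmedian(s[:,2]).round(4),len(s))
    if show: cv2.imwrite(show,im)
    return im,W
E
python3 -c "
from h import *
st();kz();kz()"
```

```text
t 3.95 tcp [ 0.3949 -0.2346  0.276 ] press [-128.6 -185.9  276. ] tool y deg 3.67 x in press [-0.2    0.98  -0.001] zaxis [-0.    -0.001 -1.   ]
F press [-3.88 -2.42  5.2 ] open 0.0176 grip 40.0 q6 -0.71
knob top z [0.5712 0.0955 0.2299] 45 strap z 0.1852 195
knob top z [0.5708 0.0956 0.2295] 44 strap z 0.1852 194
```

Request:
apply_moves(
  series=[
    [[-4.75, 0.12, 0], [0, 0, -0.05]],
    [[-4.75, 0.12, 0], [0, 0, -0.05]],
    [[0, 0, 0], [0, 0, 0]],
    [[0, 0, 0], [0, 0, 0]],
    [[0, 0, 0], [0, 0, 0]],
    [[0, 0, 0], [0, 0, 0]],
  ],
)

```text
t: 4.55
tool_pos: [0.396, -0.2439, 0.276]
orientation: [2.032, 2.395, -0.002]
force: [-4.8, -0.7, 4.9]
opening: 0.0175
gripper_force: 40.0
```

```bash
python3 -c "
from h import *
st();kz();kz()"
```

```text
t 4.55 tcp [ 0.396  -0.2439  0.276 ] press [-126.3 -195.   276. ] tool y deg 9.38 x in press [-0.296  0.955 -0.001] zaxis [-0.    -0.001 -1.   ]
F press [-4.67 -1.4   4.87] open 0.0175 grip 40.0 q6 -0.83
knob top z [0.572  0.0957 0.2293] 45 strap z 0.1837 197
knob top z [0.5712 0.0957 0.2297] 44 strap z 0.1843 197
```

Request:
apply_moves(
  series=[
    [[-4.75, 0.12, 0], [0, 0, -0.05]],
    [[0, 0, 0], [0, 0, 0]],
    [[0, 0, 0], [0, 0, 0]],
    [[0, 0, 0], [0, 0, 0]],
    [[0, 0, 0], [0, 0, 0]],
  ],
)

```text
t: 5.07
tool_pos: [0.3969, -0.2485, 0.276]
orientation: [1.972, 2.446, -0.001]
force: [-4.7, -1.4, 4.5]
opening: 0.0174
gripper_force: 40.0
```

```bash
python3 -c "
from h import *
st();kz();kz()"
```

```text
t 5.07 tcp [ 0.3969 -0.2485  0.276 ] press [-124.8 -199.4  276. ] tool y deg 12.25 x in press [-0.344  0.939 -0.001] zaxis [-0.    -0.001 -1.   ]
F press [-4.47 -1.99  4.52] open 0.0174 grip 40.0 q6 -0.88
knob top z [0.5716 0.0956 0.2265] 46 strap z 0.1812 198
knob top z [0.5715 0.0955 0.2256] 44 strap z 0.1813 197
```

Request:
apply_moves(
  series=[
    [[-2.4, 0.05, 0], [0, 0, -0.025]],
    [[0, 0, 0], [0, 0, 0]],
    [[0, 0, 0], [0, 0, 0]],
    [[0, 0, 0], [0, 0, 0]],
    [[0, 0, 0], [0, 0, 0]],
    [[0, 0, 0], [0, 0, 0]],
    [[0, 0, 0], [0, 0, 0]],
    [[0, 0, 0], [0, 0, 0]],
    [[0, 0, 0], [0, 0, 0]],
    [[0, 0, 0], [0, 0, 0]],
    [[0, 0, 0], [0, 0, 0]],
    [[0, 0, 0], [0, 0, 0]],
  ],
)

```text
t: 6.17
tool_pos: [0.3974, -0.2506, 0.276]
orientation: [-1.941, -2.47, 0.001]
force: [-5.3, -0.2, 6.0]
opening: 0.0173
gripper_force: 40.0
```

```bash
python3 -c "
from h import *
st();kz()"
```

```text
t 6.17 tcp [ 0.3974 -0.2506  0.276 ] press [-124.  -201.5  276. ] tool y deg 13.68 x in press [-0.367  0.93  -0.   ] zaxis [-0.001 -0.    -1.   ]
F press [-5.27 -0.89  6.01] open 0.0173 grip 40.0 q6 -0.91
knob top z [0.5711 0.0948 0.2179] 45 strap z 0.1725 195
```

Request:
apply_moves(
  series=[
    [[0, 0, 0], [0, 0, 0]],
    [[0, 0, 0], [0, 0, 0]],
    [[0, 0, 0], [0, 0, 0]],
    [[0, 0, 0], [0, 0, 0]],
    [[0, 0, 0], [0, 0, 0]],
    [[0, 0, 0], [0, 0, 0]],
    [[0, 0, 0], [0, 0, 0]],
    [[0, 0, 0], [0, 0, 0]],
    [[0, 0, 0], [0, 0, 0]],
    [[0, 0, 0], [0, 0, 0]],
    [[0, 0, 0], [0, 0, 0]],
    [[0, 0, 0], [0, 0, 0]],
  ],
)

```text
t: 7.22
tool_pos: [0.3974, -0.2507, 0.276]
orientation: [-1.941, -2.47, 0.001]
force: [-6.1, 0.4, 5.7]
opening: 0.0174
gripper_force: 40.0
```

Request:
apply_moves(
  series=[
    [[0, 0, 0], [0, 0, 0]],
    [[0, 0, 0], [0, 0, 0]],
    [[0, 0, 0], [0, 0, 0]],
    [[0, 0, 0], [0, 0, 0]],
    [[0, 0, 0], [0, 0, 0]],
    [[0, 0, 0], [0, 0, 0]],
    [[0, 0, 0], [0, 0, 0]],
    [[0, 0, 0], [0, 0, 0]],
    [[0, 0, 0], [0, 0, 0]],
    [[0, 0, 0], [0, 0, 0]],
    [[0, 0, 0], [0, 0, 0]],
    [[0, 0, 0], [0, 0, 0]],
  ],
)

```text
t: 8.22
tool_pos: [0.3974, -0.2507, 0.276]
orientation: [-1.941, -2.47, 0.001]
force: [-5.7, 0.1, 5.7]
opening: 0.0173
gripper_force: 40.0
```

```bash
python3 -c "
from h import *
st();kz()"
```

```text
t 8.22 tcp [ 0.3974 -0.2507  0.276 ] press [-124.  -201.5  276. ] tool y deg 13.68 x in press [-0.367  0.93  -0.   ] zaxis [-0.001 -0.    -1.   ]
F press [-5.68 -0.73  5.71] open 0.0173 grip 40.0 q6 -0.91
knob top z [0.5723 0.0958 0.1982] 41 strap z 0.1532 191
```

Request:
apply_moves(
  series=[
    [[0, 0, 0], [0, 0, 0]],
    [[0, 0, 0], [0, 0, 0]],
    [[0, 0, 0], [0, 0, 0]],
    [[0, 0, 0], [0, 0, 0]],
    [[0, 0, 0], [0, 0, 0]],
    [[0, 0, 0], [0, 0, 0]],
    [[0, 0, 0], [0, 0, 0]],
    [[4.75, 0.12, 0], [0, 0, 0.05]],
    [[4.75, 0.12, 0], [0, 0, 0.05]],
    [[4.75, 0.12, 0], [0, 0, 0.05]],
    [[4.75, 0.12, 0], [0, 0, 0.05]],
    [[0, 0, 0], [0, 0, 0]],
  ],
)

```text
t: 9.27
tool_pos: [0.3947, -0.2316, 0.276]
orientation: [2.181, 2.261, -0.001]
force: [-4.5, -0.4, 6.2]
opening: 0.0172
gripper_force: 40.0
```

```bash
python3 -c "
from h import *
st();kz();kz();kz();_,W=kz()
z=W[145:230,255:300,2];print('ledge',np.nanmedian(z[(z>.11)&(z<.13)]))"
```

```text
t 9.27 tcp [ 0.3947 -0.2316  0.276 ] press [-129.2 -183.   276. ] tool y deg 2.04 x in press [-0.172  0.985 -0.001] zaxis [-0.    -0.001 -1.   ]
F press [-4.44 -1.02  6.21] open 0.0172 grip 40.0 q6 -0.68
knob top z [0.5708 0.0962 0.1906] 37 strap z 0.1443 189
knob top z [0.5712 0.0957 0.191 ] 37 strap z 0.1445 188
knob top z [0.5709 0.0959 0.1904] 39 strap z 0.1444 187
knob top z [0.5714 0.0962 0.1906] 38 strap z 0.1446 188
ledge 0.12106295406596627
```

Request:
apply_moves(
  series=[
    [[4.75, 0.12, 0], [0, 0, 0.05]],
    [[4.75, 0.12, 0], [0, 0, 0.05]],
    [[2.4, 0.06, 0], [0, 0, 0.025]],
    [[2.4, 0.06, 0], [0, 0, 0.025]],
    [[0, 0, 0], [0, 0, 0]],
    [[0, 0, 0], [0, 0, 0]],
  ],
)

```text
t: 9.97
tool_pos: [0.3953, -0.2176, 0.276]
orientation: [2.342, 2.094, -0.002]
force: [-6.0, -0.3, 6.6]
opening: 0.0176
gripper_force: 40.0
```

```bash
python3 -c "
from h import *
st()"
```

```text
t 9.97 tcp [ 0.3953 -0.2176  0.276 ] press [-130.6 -169.1  276. ] tool y deg -6.38 x in press [-0.026  1.    -0.001] zaxis [-0.001 -0.001 -1.   ]
F press [-5.86 -1.16  6.59] open 0.0176 grip 40.0 q6 -0.51
```

Request:
apply_moves(
  series=[
    [[1.2, 0, 0], [0, 0, 0.012]],
    [[1.2, 0, 0], [0, 0, 0.012]],
    [[0, 0, 0], [0, 0, 0]],
  ],
)

```text
t: 10.22
tool_pos: [0.3955, -0.2154, 0.276]
orientation: [2.367, 2.065, -0.002]
force: [-6.3, -2.1, 5.9]
opening: 0.0172
gripper_force: 40.0
```

```bash
python3 -c "
from h import *
st()"
```

```text
t 10.22 tcp [ 0.3955 -0.2154  0.276 ] press [-130.6 -166.8  276. ] tool y deg -7.79 x in press [-0.001  1.    -0.001] zaxis [-0.001 -0.001 -1.   ]
F press [-5.95 -2.95  5.93] open 0.0172 grip 40.0 q6 -0.48
```

Request:
apply_moves(
  series=[
    [[1, 0, 0], [0, 0, 0]],
    [[0, 0, 0], [0, 0, 0]],
  ],
)

```text
t: 10.38
tool_pos: [0.3957, -0.2146, 0.276]
orientation: [2.366, 2.066, -0.003]
force: [-5.8, -4.3, 3.9]
opening: 0.0173
gripper_force: 40.0
```

```bash
python3 -c "
from h import *
st()
im,W=kz()
cv2.imwrite('pics/v1.png',cv2.resize(im[160:262,345:425],None,fx=5,fy=5))"
```

```text
t 10.38 tcp [ 0.3957 -0.2146  0.276 ] press [-130.6 -166.   276. ] tool y deg -7.76 x in press [-0.002  1.    -0.002] zaxis [-0.001 -0.002 -1.   ]
F press [-5.17 -5.02  3.94] open 0.0173 grip 40.0 q6 -0.47
knob top z [0.5714 0.0964 0.1896] 38 strap z 0.1447 187
```

View pics/v1.png

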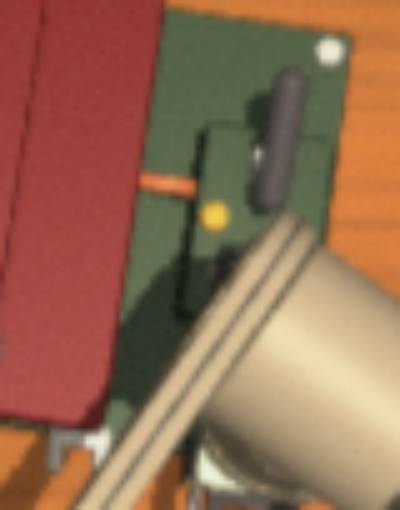

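The arm hides the lever here. The closing force is rising (1.2, 3, then 5 N) and the tool is back where it gripped the knob, so I'll go on in 1 mm nips up to about 10 N.

Request:
apply_moves(
  series=[
    [[1, 0, 0], [0, 0, 0]],
    [[0, 0, 0], [0, 0, 0]],
    [[0, 0, 0], [0, 0, 0]],
  ],
)

```text
t: 10.68
tool_pos: [0.3957, -0.2142, 0.2761]
orientation: [2.365, 2.065, -0.004]
force: [-6.0, -7.9, 2.0]
opening: 0.0175
gripper_force: 40.0
```

```bash
python3 -c "
from h import *
st()"
```

```text
t 10.68 tcp [ 0.3957 -0.2142  0.2761] press [-130.6 -165.6  276.1] tool y deg -7.77 x in press [-0.001  1.    -0.003] zaxis [-0.001 -0.003 -1.   ]
F press [-4.89 -8.68  1.99] open 0.0175 grip 40.0 q6 -0.47
```

Request:
apply_moves(
  series=[
    [[0.6, 0, 0], [0, 0, 0]],
    [[0, 0, 0], [0, 0, 0]],
    [[0, 0, 0], [0, 0, 0]],
  ],
)

```text
t: 10.93
tool_pos: [0.3957, -0.2139, 0.2761]
orientation: [2.365, 2.064, -0.005]
force: [-6.0, -10.4, 1.9]
opening: 0.0172
gripper_force: 40.0
```

Request:
apply_moves(
  series=[
    [[0, 0, 0], [0, 0, 0]],
    [[0, 0, 0], [0, 0, 0]],
    [[0, 0, 0], [0, 0, 0]],
    [[0, 0, 0], [0, 0, 0]],
    [[0, 0, -15], [0, 0, 0]],
    [[0, 0, -25], [0, 0, 0]],
    [[0, 0, -40], [0, 0, 0]],
    [[0, 0, -40], [0, 0, 0]],
    [[0, 0, -40], [0, 0, 0]],
    [[0, 0, -40], [0, 0, 0]],
    [[0, 0, 0], [0, 0, 0]],
  ],
  claw=0.6,
)

```text
t: 11.85
tool_pos: [0.3969, -0.2128, 0.485]
orientation: [2.356, 2.059, 0.006]
force: [0.5, -0.5, 0.6]
opening: 0.0558
gripper_force: 0.0
```

```bash
python3 -c "
from h import *
st();
p=O+RP@np.array([1,165.4,0])/1000;print(p)
st([p[0],p[1],.46])"
```

```text
t 11.85 tcp [ 0.3969 -0.2128  0.485 ] press [-129.6 -164.   485. ] tool y deg -7.71 x in press [-0.002  1.    -0.006] zaxis [ 0.011 -0.007 -1.   ]
F press [ 0.61 -0.42  0.64] open 0.0558 grip 0.0 q6 -0.47
[0.57128098 0.09571346 0.        ]
t 11.85 tcp [ 0.3969 -0.2128  0.485 ] press [-129.6 -164.   485. ] tool y deg -7.71 x in press [-0.002  1.    -0.006] zaxis [ 0.011 -0.007 -1.   ]
F press [ 0.61 -0.42  0.64] open 0.0558 grip 0.0 q6 -0.47
tool-shift mm [329.3 131.1  24.7]
```

Request:
apply_moves(
  series=[
    [[33, 13.1, 0], [0, 0, 0]],
    [[33, 13.1, 0], [0, 0, 0]],
    [[33, 13.1, 0], [0, 0, 0]],
    [[33, 13.1, 0], [0, 0, 0]],
    [[33, 13.1, 0], [0, 0, 0]],
    [[33, 13.1, 0], [0, 0, 0]],
    [[33, 13.1, 0], [0, 0, 0]],
    [[33, 13.1, 0], [0, 0, 0]],
    [[33, 13.1, 0], [0, 0, 0]],
    [[33, 13.1, 0], [0, 0, 0]],
    [[0, 0, 0], [0, 0, 0]],
    [[0, 0, 0], [0, 0, 0]],
  ],
)

```text
t: 12.85
tool_pos: [0.5707, 0.0988, 0.4744]
orientation: [-2.362, -2.07, 0.002]
force: [0.0, -0.1, -0.5]
opening: 0.0555
gripper_force: 0.0
```

```bash
python3 -c "
from h import *
st([.5713,.0957,.337])
im,W=pts('top')
z=W[...,2];g=np.mgrid[:400,:640]
hsv=cv2.cvtColor(im,cv2.COLOR_BGR2HSV);H,S,V=hsv[...,0],hsv[...,1],hsv[...,2]
m=((H<6)|(H>174))&(S>170)&(V>130)&(g[1]>383)&(g[1]<425)&(g[0]>200)&(g[0]<262);print('red px',g[1][m].mean(),g[0][m].mean(),m.sum(),np.nanmedian(W[m],0))
cv2.imwrite('pics/t2.png',cv2.resize(im[125:262,240:425],None,fx=3,fy=3))
im,W=pts('scene');cv2.imwrite('pics/s2.png',cv2.resize(im[100:300,200:440],None,fx=3,fy=3))"
python3 -c "
import cv2,numpy as np;a=cv2.imread('pics/t2.png');b=cv2.imread('pics/s2.png');b=cv2.resize(b,(240,200));c=np.zeros((600,740,3),np.uint8);c[:411,:555]=a;c[400:600,500:740]=b;cv2.imwrite('pics/c2.png',c)"
```

```text
t 12.85 tcp [0.5707 0.0988 0.4744] press [1.000e-01 1.683e+02 4.744e+02] tool y deg -7.54 x in press [-0.005  1.    -0.   ] zaxis [-0.002  0.    -1.   ]
F press [ 0.04 -0.11 -0.46] open 0.0555 grip 0.0 q6 0.21
tool-shift mm [ -2.9   1.2 137.4]
red px 392.3666666666667 246.36666666666667 30 [ 0.3956097  -0.21255492  0.12409737]
```

View pics/s2.png

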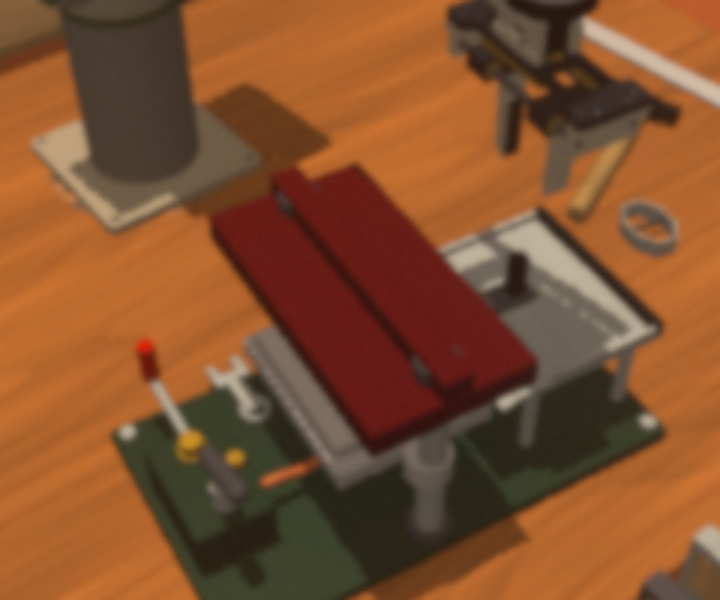

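The red knob is back at its starting pixel (392,246), so the valve is shut, and the platen is level. In the crop the gripper stands over the black knob at (515,272). I'll descend and grip gently.

Request:
apply_moves(
  series=[
    [[-1, 0.5, 20], [0, 0, 0]],
    [[-1, 0.5, 20], [0, 0, 0]],
    [[-1, 0, 20], [0, 0, 0]],
    [[0, 0, 20], [0, 0, 0]],
    [[0, 0, 20], [0, 0, 0]],
    [[0, 0, 15], [0, 0, 0]],
    [[0, 0, 13], [0, 0, 0]],
    [[0, 0, 8], [0, 0, 0]],
    [[0, 0, 0], [0, 0, 0]],
    [[0, 0, 0], [0, 0, 0]],
  ],
)

```text
t: 13.78
tool_pos: [0.5709, 0.0932, 0.3401]
orientation: [2.367, 2.066, 0.0]
force: [0.5, 1.6, 0.1]
opening: 0.0554
gripper_force: 0.0
```

```bash
python3 -c "
from h import *
st([.5713,.0957,.337])"
```

```text
t 13.78 tcp [0.5709 0.0932 0.3401] press [  1.  162.9 340.1] tool y deg -7.77 x in press [-0.001  1.     0.   ] zaxis [ 0. -0. -1.]
F press [0.23 1.64 0.12] open 0.0554 grip 0.0 q6 0.21
tool-shift mm [2.5 0.  3.1]
```

Request:
apply_moves(
  series=[
    [[0, 0, 0], [0, 0, 0]],
    [[0, 0, 0], [0, 0, 0]],
    [[0, 0, 0], [0, 0, 0]],
    [[0, 0, 0], [0, 0, 0]],
    [[0, 0, 0], [0, 0, 0]],
    [[0, 0, 0], [0, 0, 0]],
    [[0, 0, 0], [0, 0, 0]],
    [[0, 0, 0], [0, 0, 0]],
    [[0, 0, 0], [0, 0, 0]],
  ],
  claw=0,
  newtons=15,
)

```text
t: 14.53
tool_pos: [0.571, 0.0937, 0.3399]
orientation: [2.366, 2.066, 0.001]
force: [-0.5, -0.0, 1.1]
opening: 0.0198
gripper_force: 15.0
```

```bash
python3 -c "
from h import *
st([.596,.283,.337])"
```

```text
t 14.53 tcp [0.571  0.0937 0.3399] press [  1.  163.4 339.9] tool y deg -7.73 x in press [-0.002  1.     0.   ] zaxis [ 0.  0. -1.]
F press [-0.46 -0.09  1.07] open 0.0198 grip 15.0 q6 0.21
tool-shift mm [190.9  -0.7   3. ]
```

Request:
apply_moves(
  series=[
    [[1, 0, 0], [0, 0, 0]],
    [[2, 0, 0], [0, 0, 0]],
    [[4, 0, 0], [0, 0, 0]],
    [[6, 0, 0], [0, 0, 0]],
    [[6, 0, 0], [0, 0, 0]],
    [[6, 0, 0], [0, 0, 0]],
    [[6, 0, 0], [0, 0, 0]],
    [[6, 0, 0], [0, 0, 0]],
    [[6, 0, 0], [0, 0, 0]],
    [[4, 0, 0], [0, 0, 0]],
    [[2, 0, 0], [0, 0, 0]],
    [[1, 0, 0], [0, 0, 0]],
  ],
)

```text
t: 15.53
tool_pos: [0.5776, 0.1437, 0.3396]
orientation: [-2.366, -2.067, 0.0]
force: [-0.2, -3.5, -0.6]
opening: 0.0198
gripper_force: 15.0
```

```bash
python3 -c "
from h import *
st([.596,.283,.337])"
```

```text
t 15.53 tcp [0.5776 0.1437 0.3396] press [  0.7 213.8 339.6] tool y deg -7.7 x in press [-0.003  1.    -0.   ] zaxis [-0. -0. -1.]
F press [ 0.28 -3.5  -0.64] open 0.0198 grip 15.0 q6 0.29
tool-shift mm [140.5  -0.4   2.5]
```

Request:
apply_moves(
  series=[
    [[1, 0, 0], [0, 0, 0]],
    [[2, 0, 0], [0, 0, 0]],
    [[4, 0, 0], [0, 0, 0]],
    [[6, 0, 0], [0, 0, 0]],
    [[6, 0, 0], [0, 0, 0]],
    [[6, 0, 0], [0, 0, 0]],
    [[6, 0, 0], [0, 0, 0]],
    [[6, 0, 0], [0, 0, 0]],
    [[6, 0, 0], [0, 0, 0]],
    [[4, 0, 0], [0, 0, 0]],
    [[2, 0, 0], [0, 0, 0]],
    [[1, 0, 0], [0, 0, 0]],
  ],
)

```text
t: 16.53
tool_pos: [0.5843, 0.1932, 0.3396]
orientation: [-2.366, -2.067, 0.0]
force: [-0.1, -2.3, -1.5]
opening: 0.0194
gripper_force: 15.0
```

Request:
apply_moves(
  series=[
    [[1, 0, 0], [0, 0, 0]],
    [[2, 0, 0], [0, 0, 0]],
    [[4, 0, 0], [0, 0, 0]],
    [[6, 0, 0], [0, 0, 0]],
    [[6, 0, 0], [0, 0, 0]],
    [[6, 0, 0], [0, 0, 0]],
    [[6, 0, 0], [0, 0, 0]],
    [[6, 0, 0], [0, 0, 0]],
    [[6, 0, 0], [0, 0, 0]],
    [[4, 0, 0], [0, 0, 0]],
    [[2, 0, 0], [0, 0, 0]],
    [[1, 0, 0], [0, 0, 0]],
  ],
)

```text
t: 17.53
tool_pos: [0.5911, 0.2428, 0.3396]
orientation: [-2.366, -2.067, 0.0]
force: [-1.4, -2.8, -3.0]
opening: 0.0201
gripper_force: 15.0
```

```bash
python3 -c "
from h import *
st([.596,.283,.337])
im,W=pts('top');cv2.imwrite('pics/t3.png',cv2.resize(im[110:262,190:390],None,fx=3.5,fy=3.5))"
```

```text
t 17.53 tcp [0.5911 0.2428 0.3396] press [  0.5 313.8 339.6] tool y deg -7.71 x in press [-0.002  1.    -0.   ] zaxis [-0. -0. -1.]
F press [-1.02 -2.93 -2.96] open 0.0201 grip 15.0 q6 0.44
tool-shift mm [40.5 -0.5  2.6]
```

View pics/t3.png

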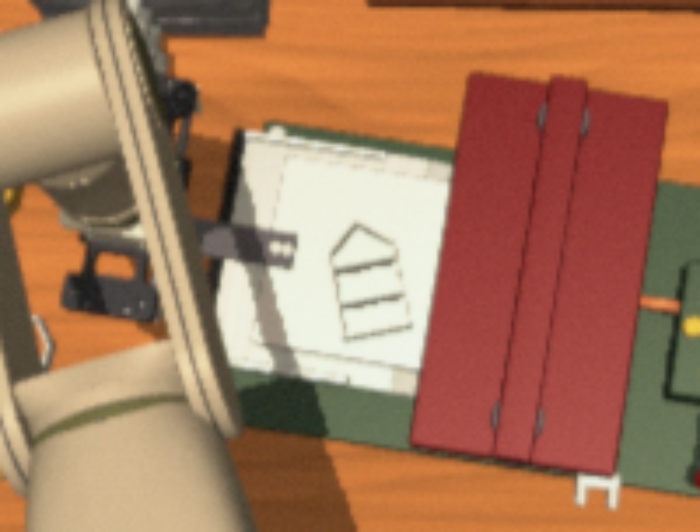

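The board's leading edge runs from about (285,155) to (250,345), nearly parallel to the stop bar at about (230,200), and the die stands in its middle. I'll pull 33 mm more, then creep.

Request:
apply_moves(
  series=[
    [[1, 0, 0], [0, 0, 0]],
    [[2, 0, 0], [0, 0, 0]],
    [[4, 0, 0], [0, 0, 0]],
    [[5, 0, 0], [0, 0, 0]],
    [[5, 0, 0], [0, 0, 0]],
    [[5, 0, 0], [0, 0, 0]],
    [[4, 0, 0], [0, 0, 0]],
    [[3, 0, 0], [0, 0, 0]],
    [[2, 0, 0], [0, 0, 0]],
    [[1, 0, 0], [0, 0, 0]],
    [[1, 0, 0], [0, 0, 0]],
    [[0, 0, 0], [0, 0, 0]],
  ],
)

```text
t: 18.58
tool_pos: [0.5956, 0.2752, 0.3397]
orientation: [-2.366, -2.066, -0.0]
force: [-1.2, -0.7, -2.8]
opening: 0.0197
gripper_force: 15.0
```

Request:
apply_moves(
  series=[
    [[0.5, 0, 0], [0, 0, 0]],
    [[0.5, 0, 0], [0, 0, 0]],
    [[0.5, 0, 0], [0, 0, 0]],
    [[0.5, 0, 0], [0, 0, 0]],
  ],
)

```text
t: 18.92
tool_pos: [0.5959, 0.2769, 0.3397]
orientation: [2.366, 2.066, -0.0]
force: [-0.1, -2.7, -2.7]
opening: 0.0197
gripper_force: 15.0
```

```bash
python3 -c "
from h import *
st()
im,W=pts('top');cv2.imwrite('pics/t4.png',cv2.resize(im[110:262,190:390],None,fx=3.5,fy=3.5))"
```

```text
t 18.92 tcp [0.5959 0.2769 0.3397] press [  0.6 348.2 339.7] tool y deg -7.74 x in press [-0.002  1.    -0.   ] zaxis [-0. -0. -1.]
F press [ 0.27 -2.71 -2.73] open 0.0197 grip 15.0 q6 0.49
```

View pics/t4.png

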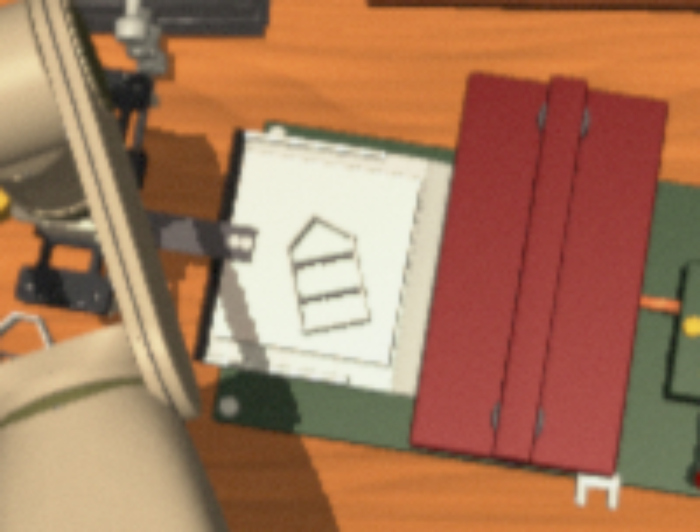

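The board edge is now within a few mm of the stop bar and the die still stands in place. I'll creep until I feel the stop.

Request:
apply_moves(
  series=[
    [[0.6, 0, 0], [0, 0, 0]],
    [[0.6, 0, 0], [0, 0, 0]],
    [[0.6, 0, 0], [0, 0, 0]],
    [[0.6, 0, 0], [0, 0, 0]],
    [[0.6, 0, 0], [0, 0, 0]],
  ],
)

```text
t: 19.38
tool_pos: [0.5961, 0.2798, 0.3396]
orientation: [2.366, 2.066, -0.002]
force: [-2.1, -4.9, -2.8]
opening: 0.0198
gripper_force: 15.0
```

Request:
apply_moves(
  series=[
    [[0.5, 0, 0], [0, 0, 0]],
    [[0.5, 0, 0], [0, 0, 0]],
    [[0, 0, 0], [0, 0, 0]],
  ],
)

```text
t: 19.63
tool_pos: [0.5961, 0.2803, 0.3394]
orientation: [2.366, 2.066, -0.004]
force: [-3.0, -6.1, -1.6]
opening: 0.02
gripper_force: 15.0
```

```bash
python3 -c "
from h import *
st()"
```

```text
t 19.63 tcp [0.5961 0.2803 0.3394] press [  0.4 351.7 339.4] tool y deg -7.75 x in press [-0.002  1.    -0.002] zaxis [-0.002 -0.002 -1.   ]
F press [-2.19 -6.42 -1.64] open 0.02 grip 15.0 q6 0.5
```

The stop is felt at the expected place. I'll nip 0.8 mm more to square the board, then release and rise.

Request:
apply_moves(
  series=[
    [[0.4, 0, 0], [0, 0, 0]],
    [[0.4, 0, 0], [0, 0, 0]],
    [[0, 0, 0], [0, 0, 0]],
  ],
)

```text
t: 19.88
tool_pos: [0.5961, 0.2807, 0.3393]
orientation: [2.366, 2.066, -0.006]
force: [-5.7, -8.9, -0.7]
opening: 0.0198
gripper_force: 15.0
```

Request:
apply_moves(
  series=[
    [[0, 0, 0], [0, 0, 0]],
    [[0, 0, 0], [0, 0, 0]],
    [[0, 0, 0], [0, 0, 0]],
    [[0, 0, 0], [0, 0, 0]],
    [[0, 0, -10], [0, 0, 0]],
    [[0, 0, -20], [0, 0, 0]],
    [[0, 0, -30], [0, 0, 0]],
    [[0, 0, -40], [0, 0, 0]],
    [[0, 0, -40], [0, 0, 0]],
    [[0, 0, -30], [0, 0, 0]],
    [[0, 0, 0], [0, 0, 0]],
    [[0, 0, 0], [0, 0, 0]],
  ],
  claw=0.5,
)

```text
t: 20.88
tool_pos: [0.5965, 0.2819, 0.5143]
orientation: [2.364, 2.065, 0.011]
force: [-0.5, -0.1, -0.1]
opening: 0.0459
gripper_force: 0.0
```

Request:
apply_moves(
  series=[
    [[-10, -20, 0], [0, 0, 0]],
    [[-10, -30, 0], [0, 0, 0]],
    [[-10, -30, 0], [0, 0, 0]],
    [[-10, -30, 0], [0, 0, 0]],
    [[-10, -30, 0], [0, 0, 0]],
    [[0, -20, 0], [0, 0, 0]],
    [[0, -10, 0], [0, 0, 0]],
    [[0, 0, 0], [0, 0, 0]],
  ],
)

```text
t: 21.55
tool_pos: [0.4198, 0.2554, 0.5093]
orientation: [-2.364, -2.068, 0.001]
force: [-0.3, 0.5, -0.4]
opening: 0.0467
gripper_force: 0.0
```

Run:
```python
from h import *
st()
im,W=pts('top');z=W[...,2];g=np.mgrid[:400,:640]
cv2.imwrite('pics/t5.png',cv2.resize(im[110:262,190:420],None,fx=3.4,fy=3.4))
m=(g[1]>235)&(g[1]<320)&(g[0]>125)&(g[0]<250)&(z>.134)&(z<.150)
m=cv2.morphologyEx(m.astype(np.uint8),cv2.MORPH_OPEN,np.ones((3,3)))
k,l,s,_=cv2.connectedComponentsWithStats(m);i=1+np.argmax(s[1:,4]);w=W[l==i]
w=w[(w[:,2]<.1415)];p=(w-O)@RP
print("board top z",np.median(w[:,2]),"press ranges",np.percentile(p,[.5,50,99.5],axis=0).round(4).tolist())
q=p[(p[:,1]<.19)]; xs=np.linspace(-.06,.06,9)
e=[np.percentile(p[abs(p[:,0]-x)<.006][:,1],[2,98]) for x in xs];e=np.array(e);print(e.round(4).tolist(),"slope",np.polyfit(xs,e[:,0],1)[0])
hsv=cv2.cvtColor(im,cv2.COLOR_BGR2HSV);r=((hsv[...,0]<6)|(hsv[...,0]>174))&(hsv[...,1]>170)&(hsv[...,2]>130)&(g[1]>383)&(g[1]<425)&(g[0]>200)&(g[0]<262);print('red',g[1][r].mean(),g[0][r].mean(),r.sum())
```

```text
t 21.55 tcp [0.4198 0.2554 0.5093] press [-170.8  302.9  509.3] tool y deg -7.66 x in press [-0.003  1.    -0.   ] zaxis [-0.001  0.    -1.   ]
F press [-0.32  0.46 -0.41] open 0.0467 grip 0.0 q6 0.58
board top z 0.13847663807127403 press ranges [[-0.0783, 0.1144, 0.1341], [0.0115, 0.2034, 0.1385], [0.0789, 0.3015, 0.1415]]
[[0.118, 0.2597], [0.1161, 0.2629], [0.1161, 0.2626], [0.1148, 0.2806], [0.1168, 0.2987], [0.1166, 0.3084], [0.1169, 0.2606], [0.1167, 0.2623], [0.1213, 0.2593]] slope 0.020192176434827742
red 392.3448275862069 246.27586206896552 29
```

View pics/t5.png

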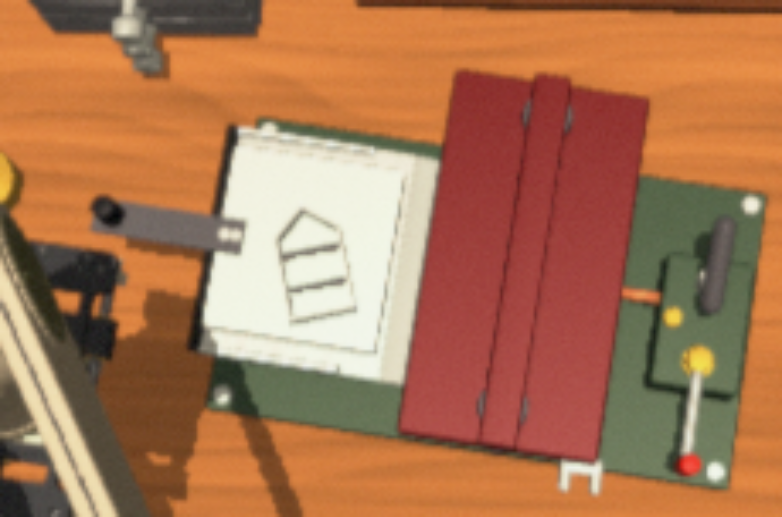

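The board lies against the stop bar, level and straight, with the die in place at about (318,265). The lever is in its shut position, with the red knob at (688,464), and the gripper is clear of everything. I'm handing the job in.

```bash
python3 -c "
from plant import robot
print(robot.close_job())"
```

```text
the job is handed in; nothing more can be done
None
```

The job is handed in, result not reported; by my last measurements the platen stands about level with the ledge, the valve is shut, and the board lies flat and straight against the stop bar with the die on it and the gripper clear.

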